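# Load wet coasters on the drying rack with a lifter

## Task

Get the freshly varnished coasters drying. First test the blower's belt tension: push the sprung tensioner arm until its pointer stands at the red mark on the scale, hold it there for a second and let it spring back. Then use the lifter to carry every coaster, level and never touched by the fingers, from the wooden varnishing rack to the blue drying rack, each lying centred over a slot of its own; after that lay the lifter back along the middle of its cork mat, and only then switch the blower on by pushing its lever fully over.

Things in the scene. Friction and masses are not known exactly. Their poses are not given: they have to be found in the camera images.
- varnish_rack: pale wood, holds the coasters at first; fixed slotted shelf 254 wide (y) x 84 deep (x), top 45 above the table, planks 8 thick. Three slots 46 wide, pitch 84 along y, open at the front (-x edge, 30 before the slot middles), closed by a beam 42 behind them. A coaster rests on the planks either side of a slot; the blade fits in the slot under it. Origin on table under slot 1
- drying_rack: blue, empty at first; fixed slotted shelf 254 wide (y) x 84 deep (x), top 45 above the table, planks 8 thick. Three slots 46 wide, pitch 84 along y, open at the front (-x edge, 30 before the slot middles), closed by a beam 42 behind them. A coaster rests on the planks either side of a slot; the blade fits in the slot under it. Origin on table under slot 1
- varnish_rack_slot0 (a point): middle of slot 0 of the pale wooden varnishing rack, at the height of its top surface; x axis points along the slot from its open front to its closed back
- varnish_rack_slot1 (a point): middle of slot 1 of the pale wooden varnishing rack, at the height of its top surface; x axis points along the slot from its open front to its closed back
- varnish_rack_slot2 (a point): middle of slot 2 of the pale wooden varnishing rack, at the height of its top surface; x axis points along the slot from its open front to its closed back
- drying_rack_slot0 (a point): middle of slot 0 of the blue drying rack, at the height of its top surface; x axis points along the slot from its open front to its closed back
- drying_rack_slot1 (a point): middle of slot 1 of the blue drying rack, at the height of its top surface; x axis points along the slot from its open front to its closed back
- drying_rack_slot2 (a point): middle of slot 2 of the blue drying rack, at the height of its top surface; x axis points along the slot from its open front to its closed back
- coaster_red: red painted wooden disc with coloured rings, 74 diameter, 14 thick, 60 g, wet with varnish on the outside (fingers must not touch it); origin at the centre of its underside. Two or three of the three coasters are there; absent ones read None
- coaster_green: green painted wooden disc with coloured rings, 74 diameter, 14 thick, 60 g, wet with varnish on the outside (fingers must not touch it); origin at the centre of its underside. Two or three of the three coasters are there; absent ones read None
- coaster_yellow: yellow painted wooden disc with coloured rings, 74 diameter, 14 thick, 60 g, wet with varnish on the outside (fingers must not touch it); origin at the centre of its underside. Two or three of the three coasters are there; absent ones read None
- lifter: cranked flat lifter, 216 long, 0.2 kg. Steel blade 80 long (x) x 34 wide x 3 thick; origin mid-blade underside, x to the blade's free end, z up. Neck 18 wide climbs from x = -36 to the orange handle: bar 20 wide (y), z 23 to 47, x -85 to -175; black foot bar 48 wide (y) under its rear (x = -166), level with the blade's underside. Stands on both
- lifter_grip (a point): place to pinch the lifter's handle across its 20 mm width: x = -115, y = 0, z = 35 mm in the lifter's frame, axes as the lifter's
- lifter_middle (a point): point under the middle of the lifter's length: x = -66, y = 0, z = 0 in its frame
- mat: fixed cork mat 250 long (x) x 80 wide x 2 thick, lying roughly crosswise in front of the racks; the lifter lies along it at the start, either way round will do at the end; origin at the middle of its underside
- mat_centre (a point): centre of the mat's top; x axis along the mat's length
- blower: fixed grey blower behind the racks, on a base 16 thick; front faces -x. On the front part of the base: tensioner arm (at +y) with scale, and the switch lever (at -y)
- tensioner (a joint): angle of the sprung tensioner arm, rad: 0 at rest (arm pointing along the blower's +y), up to 0.85 at the stop; grows when the arm is pushed away from the robot (blower's +x). The spring takes about 1 to 3 N at the roller and returns the arm when let go
- roller (a point): on the axis of the upright black roller at the arm's end, 24 diameter, z 38 to 113 mm, on the arm 85 mm from the pivot; this point at z = 92, above the height of the coasters (59). Push here with the closed fingers. y axis points along the arm away from the pivot
- pointer_tip (a point): tip of the orange pointer at the end of the tensioner arm, 118 mm from the pivot
- mark_tip (a point): the red mark on the white scale, 118 mm from the same pivot; given at the height of the pointer; y axis points away from the pivot, so the arm reads right when pointer_tip meets this point (arm angle 0.3 to 0.62; the mark does not move)
- switch (a joint): blower's toggle lever, rad: 0 off (leans towards the robot, blower's -x), 1.0 fully over (away from the robot, +x) = on; stays where it is left
- switch_tip (a point): tip of the red switch lever, about 70 mm long from its pivot; z axis along the lever
There are look-alikes about, which are no part of the job. What is shaped like the coaster_red but white is not meant.

How it is judged:
On the way, in this order (a step that is already met when the one before it is completed fails the run):
1. the pointer of the tensioner arm is held at the red mark (within 7 mm) (distance between pointer_tip and mark_tip below 0.007 m), for 0.8 s.
2. the tensioner arm has sprung back to rest (value of joint tensioner below 0.05 rad), for 0.2 s.
3. every coaster lies at rest on the drying rack, over a slot, clear of the lifter ((horizontal distance between coaster_red and drying_rack_slot0 below 0.018 m or horizontal distance between coaster_red and drying_rack_slot1 below 0.018 m or horizontal distance between coaster_red and drying_rack_slot2 below 0.018 m) and z of coaster_red in the frame of drying_rack_slot0 between -0.006 and 0.006 m and angle between each of coaster_red, coaster_green, coaster_yellow's own z axis and vertical below 0.1 rad and linear speed of each of coaster_red, coaster_green, coaster_yellow below 0.03 m/s and contact force between each of coaster_red, coaster_green, coaster_yellow and lifter below 0.05 N and (horizontal distance between coaster_green and drying_rack_slot0 below 0.018 m or horizontal distance between coaster_green and drying_rack_slot1 below 0.018 m or horizontal distance between coaster_green and drying_rack_slot2 below 0.018 m) and z of coaster_green in the frame of drying_rack_slot0 between -0.006 and 0.006 m and (horizontal distance between coaster_yellow and drying_rack_slot0 below 0.018 m or horizontal distance between coaster_yellow and drying_rack_slot1 below 0.018 m or horizontal distance between coaster_yellow and drying_rack_slot2 below 0.018 m) and z of coaster_yellow in the frame of drying_rack_slot0 between -0.006 and 0.006 m), for 0.3 s.
4. the lifter lies back on its mat, released (horizontal distance between lifter_middle and mat_centre below 0.035 m and angle between the x axis of lifter and the x axis of mat, either way round below 0.25 rad and height (world z) of lifter_middle below 0.01 m and angle between lifter's own z axis and vertical below 0.1 rad and linear speed of lifter below 0.03 m/s and contact force between the fingers and lifter below 0.05 N), for 0.3 s.
5. the blower is switched on (value of joint switch above 0.8 rad), for 0.2 s.
At the end, for the whole second after the job is handed in: Each coaster present lies flat and still on the drying rack, within 18 mm of a slot's middle; the lifter stands on its mat, middle within 35 mm of the mat's centre, along it within 0.25 rad; tensioner arm at rest (under 0.05 rad); switch over by more than 0.8 rad (all of step 3 and all of step 4 and value of joint tensioner below 0.05 rad and value of joint switch above 0.8 rad); the robot touches nothing.
It fails at once if the fingers touch a coaster (contact force between the fingers and coaster_red above 0.3 N or contact force between the fingers and coaster_green above 0.3 N or contact force between the fingers and coaster_yellow above 0.3 N).
It fails at once if a coaster is tilted more than 20 degrees (angle between any of coaster_red, coaster_green, coaster_yellow's own z axis and vertical above 0.35 rad).
Of coaster_red, coaster_green, coaster_yellow only 2 to 3 are there at a start; the rules pass over those that are not, and their reading is None.
At some moment in a run one of lifter may be knocked a few centimetres aside while the robot is not near it.
It also fails if it takes over 210 s, if anything falls off the work surface, if the arm or the gripper's body presses on something with over 40 N, if the wrist force passes 120 N, or if a joint passes its speed limit or range.

## Robot

A 6-joint arm with a two-finger parallel gripper is mounted at the origin on a cart in front of the work surface, level with it; the furniture and walls round the work are solid. World frame = base frame: x ahead of the robot, y to its left, z up, the work surface at z = 0. Lengths are in m, angles in rad, forces in N, time in s.
With the tool pointing down it reaches from about 0.275 to 0.85 m from the base axis. Payload 5.2 kg.
Tool frame: the origin (TCP) lies at the very end of the fingers, on their centre line; the grasp point (between the pads) lies 19 mm behind it; z points along the fingers, y is the line along which they close (so a half turn about z gives the same grasp; the last joint's range is limited). The gripper opens to 85 mm and grips with 20 to 120 N. Pads are 22 mm wide; open, the fingers measure 114 mm over their backs; the gripper's body (76 mm by 85 mm) begins 54 mm behind the grasp point. The pads swing forward as they close: fully open they stand 13 mm farther back than shut.
Start: joints at [-1.483, 0.259, 1.535, -0, 1.348, -0.203], TCP at [0.158, -0.527, 0.231] pointing down, gripper open.
Joint ranges: [-3.14, 3.14], [-0.91, 2.08], [0.19, 2.58], [-1.22, 4.36], [0.22, 2.71], [-3.12, 3.12]. Speed limits (rad/s): [2.57, 2.57, 3.14, 3.14, 3.14, 3.14].

## Interface

Orientations are given as a unit quaternion [x, y, z, w].
In Python, from plant import ctrl gives the robot as it stands. Calls block until the motion is done:
- ctrl.move_pose(position, orientation): joint-space move of the TCP to a pose.
- ctrl.move_linear(position, rot=None, feed=0.15, until_force=None): straight line of the TCP; rot=None keeps the orientation; feed is the mean speed in m/s. With until_force (N) it stops when the force on the tool has changed by that much, and returns True; else False.
- ctrl.move_j(angles): joint-space move.
- ctrl.open_gripper() and ctrl.close(strength=None): open the fingers fully, or close them until they stop; strength is the grip in N (None keeps the last).
- ctrl.sleep(seconds).
- ctrl.ik(position, orientation): joint angles nearest the present ones, or None.
- ctrl.get_state(): the state.
- ctrl.snapshot(name): name is "scene" or "side" or "wrist"; returns the picture (480x640x3 uint8, red, green, blue); there is no depth.
- ctrl.camera_params(name): a dict with "fovy" (degrees; the focal length in pixels is half the picture's height over the tangent of half this angle, whatever the lens; pixels are square), "cx", "cy" (the principal point, pixels), "dist_coeffs" ([k1, k2, p1, p2, k3] as OpenCV has them; the pictures are not rectified), "position" and "orientation" of the camera in the world; the wrist camera has in their place "T_tool_cam" (4x4, takes a point from camera to tool coordinates, whose origin is the TCP and whose axes are the flange's). Camera axes: x right, y down, z forward; pixel columns grow to the right and rows downward; lengths in m; the calibration is good to about 2 mm. A picture is of the moment at which its call begins: read the wrist's pose just before it. camera_params takes no time and is no camera call.
A pose or a line that the arm cannot do raises ctrl.MotionError and nothing moves.
- ctrl.close_job(): hands the job in; it is judged then, once.
The state is a dict: "t": time; "joints": joint angles; "joint_velocities": joint speeds; "joint_efforts": joint torques, N m; "ee_pos": TCP position; "tool_rot": TCP orientation; "wrist_force": force on the tool from outside, world axes, zero at the start; "ft_torque": the same for the moment, N m; "grip_width": finger opening in m; "finger_force": force on a finger pad.
Only numpy, scipy, OpenCV 4.12 (cv2) and the standard library are available. Lean on these libraries where they do the work, as an engineer would, in place of code of your own. Each camera call takes 0.05 s, during which the arm holds its last target. There are 200 camera calls.

## Working session

There is one attempt and no reset: what is moved stays moved. The work goes in short steps, each a Python script; the robot and the scene stay as the last script left them, time stands still between calls to the robot, and variables do not carry over. Pictures are saved under pics/ and viewed, at most 16 in all, crops included, and the job is handed in when it is done.

```bash
ls; mkdir -p pics; python3 - <<'E'
from plant import ctrl
import cv2
for n in("scene","side","wrist"):
    im=ctrl.snapshot(n); cv2.imwrite(f"pics/{n}0.png",im[:,:,::-1]); print(n,ctrl.camera_params(n))
print(ctrl.get_state())
E
```

```text
pics
scene {'fovy': 45.65362333983233, 'cx': 318.94972248971163, 'cy': 243.34664040862253, 'dist_coeffs': array([-0.15009592,  0.        ,  0.        ,  0.        ,  0.        ]), 'position': array([-0.18132754,  0.89884199,  0.86542314]), 'orientation': array([-0.29868515,  0.82372076, -0.45095534,  0.17003111])}
side {'fovy': 42.56126137770917, 'cx': 314.7787362927834, 'cy': 233.45063624047864, 'dist_coeffs': array([-0.14570512,  0.        ,  0.        ,  0.        ,  0.        ]), 'position': array([0.08927574, 0.85335453, 0.97717259]), 'orientation': array([-0.24112484,  0.87861796, -0.39866945,  0.1046516 ])}
wrist {'fovy': 58.02296210998839, 'cx': 333.27478325260216, 'cy': 241.69792010483857, 'dist_coeffs': array([-0.03410205,  0.        ,  0.        ,  0.        ,  0.        ]), 'T_tool_cam': array([[-8.67516893e-04, -9.58383725e-01, -2.85481842e-01,
         7.32200910e-02],
       [ 9.99999618e-01, -8.02136407e-04, -3.45948739e-04,
         6.92222549e-04],
       [ 1.02556262e-04, -2.85482034e-01,  9.58384056e-01,
        -1.42829896e-01],
       [ 0.00000000e+00,  0.00000000e+00,  0.00000000e+00,
         1.00000000e+00]])}
{'t': 0.15, 'joints': array([-1.48278440e+00,  2.59167054e-01,  1.53586108e+00, -8.65295641e-06,
        1.34800242e+00, -2.02827260e-01]), 'joint_velocities': array([-0.00191025, -0.00158478, -0.00245645, -0.00110368,  0.00216554,
       -0.0002891 ]), 'joint_efforts': array([ 1.83845150e-03, -4.46388924e+01, -2.90819818e+01, -2.70443006e-04,
        8.24472896e-03, -5.26624888e-06]), 'ee_pos': array([ 0.1576835 , -0.52647371,  0.23065847]), 'tool_rot': array([ 9.89444796e-01,  1.44908521e-01,  3.70387423e-05, -7.18008989e-04]), 'wrist_force': array([0.0526344 , 0.20707004, 0.10936929]), 'ft_torque': array([0.01448291, 0.00782736, 0.06015323]), 'finger_force': 0.0, 'grip_width': 0.08535440655592658}
```

View pics/scene0.png

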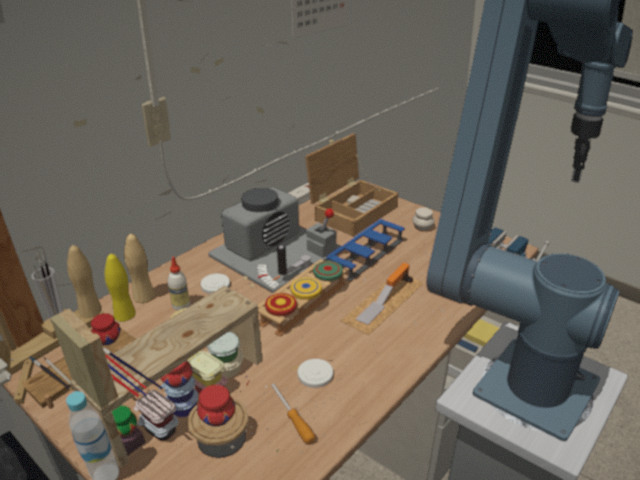

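View pics/side0.png

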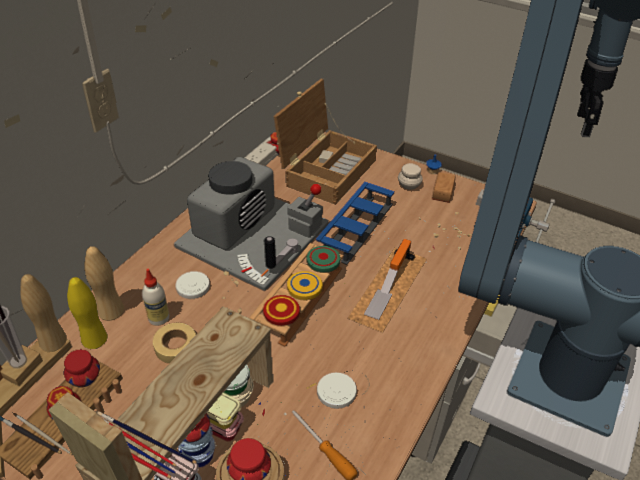

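The side view shows red, yellow and green coasters at (282,309), (305,285) and (324,259) on the pale rack. The blue rack is around (357,222) and the lifter lies on its mat from (380,300) to (402,255). The roller is at (270,252) and the switch tip at (316,189).

Look-alikes:
- White discs at (193,284) and (337,389).
- Red lids at (81,368) and (248,460), and a small red disc at (63,400) on a brown stand.
- The orange screwdriver at (337,458), which could pass for the lifter.

I choose the three coloured discs on the pale rack and the orange-handled blade on the cork.

```bash
cat > h.py <<'E'
import numpy as np, cv2
from scipy.spatial.transform import Rotation as R
from plant import ctrl
def cam(n):
    p=ctrl.camera_params(n); f=240/np.tan(np.radians(p['fovy'])/2)
    K=np.array([[f,0,p['cx']],[0,f,p['cy']],[0,0,1.]])
    if n=='wrist':
        s=ctrl.get_state(); T=np.eye(4); T[:3,:3]=R.from_quat(s['tool_rot']).as_matrix(); T[:3,3]=s['ee_pos']; T=T@p['T_tool_cam']
    else:
        T=np.eye(4); T[:3,:3]=R.from_quat(p['orientation']).as_matrix(); T[:3,3]=p['position']
    return K,p['dist_coeffs'],T
def rays(c,uv):
    K,d,T=c; q=cv2.undistortPoints(np.array(uv,float).reshape(-1,1,2),K,d)[:,0]
    return np.c_[q,np.ones(len(q))]@T[:3,:3].T
def cast(c,uv,z):
    r=rays(c,uv); o=c[2][:3,3]; return o+r*((z-o[2])/r[:,2])[:,None]
def proj(c,P):
    K,d,T=c; Q=(np.array(P,float).reshape(-1,3)-T[:3,3])@T[:3,:3]
    return cv2.projectPoints(Q,np.zeros(3),np.zeros(3),K,d)[0][:,0]
def tri(c1,u1,c2,u2):
    A=np.zeros((3,3));b=np.zeros(3);
    for c,u in((c1,u1),(c2,u2)):
        r=rays(c,[u])[0]; r/=np.linalg.norm(r); M=np.eye(3)-np.outer(r,r); A+=M; b+=M@c[2][:3,3]
    return np.linalg.solve(A,b)
def down(yaw):  # tool z down, tool x at world yaw
    return (R.from_euler('z',yaw)*R.from_euler('x',np.pi)).as_quat()
def snap(n,name=None):
    c=cam(n); im=ctrl.snapshot(n)[:,:,::-1].copy()
    if name: cv2.imwrite(f'pics/{name}.png',im)
    return c,im
E
python3 - <<'E'
from h import *
np.set_printoptions(precision=3,suppress=True)
c=cam('side')
for n,u,z in [('red',(282,308),.059),('yel',(305,284),.059),('grn',(324,258),.059),('blueA',(389,190),.045),('blueB',(326,248),.045),('blade',(380,300),.0),('handle',(400,255),.047),('mat near',(372,315),0),('mat far',(405,262),0),('roller top',(270,238),.113),('switch tip',(316,189),.09),('base corner',(178,241),.016),('box',(290,180),0.0),('blower top',(233,172),.15),('white',(193,284),0),('whiteb',(337,389),0)]:
    print(n,cast(c,[u],z)[0])
print('tri roller',tri(c,(270,238),cam('scene'),(282,247)),'tip',tri(c,(316,189),cam('scene'),(329,213)))
s=ctrl.get_state(); print(R.from_quat(s['tool_rot']).as_matrix())
for x,y,z,yw in [(.45,-.1,.45,np.pi),(.45,-.1,.45,0),(.40,0,.4,np.pi)]: print(ctrl.ik([x,y,z],down(yw)))
E
```

```text
red [0.554 0.176 0.059]
yel [0.549 0.096 0.059]
grn [0.555 0.008 0.059]
blueA [ 0.545 -0.302  0.045]
blueB [ 0.574 -0.035  0.045]
blade [0.416 0.006 0.   ]
handle [ 0.421 -0.097  0.047]
mat near [0.412 0.053 0.   ]
mat far [ 0.418 -0.13   0.   ]
roller top [0.655 0.064 0.113]
switch tip [ 0.673 -0.16   0.09 ]
base corner [0.898 0.095 0.016]
box [ 0.812 -0.261  0.   ]
blower top [ 0.83  -0.049  0.15 ]
white [0.791 0.175 0.   ]
whiteb [0.385 0.252 0.   ]
tri roller [0.662 0.054 0.102] tip [ 0.644 -0.107  0.135]
[[ 0.958  0.287 -0.   ]
 [ 0.287 -0.958  0.001]
 [ 0.    -0.001 -1.   ]]
[-0.461  0.038  1.28   0.     1.824 -2.032]
[-0.461  0.038  1.28  -0.     1.824  1.109]
[-0.281 -0.086  1.516  0.     1.711 -1.851]
```

```bash
python3 - <<'E'
from h import *
ctrl.move_pose([.45,.02,.42],down(np.pi)); ctrl.sleep(.3); snap('wrist','w1')
ctrl.move_pose([.45,-.15,.42],down(np.pi)); ctrl.sleep(.3); snap('wrist','w2'); print(ctrl.get_state()['ee_pos'],ctrl.get_state()['t'])
E
```

```text
[ 0.45015144 -0.14901961  0.42022595] 3.875
```

View pics/w1.png

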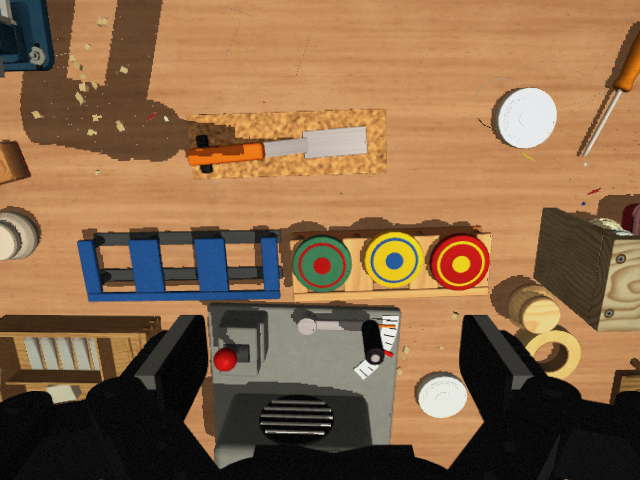

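View pics/w2.png

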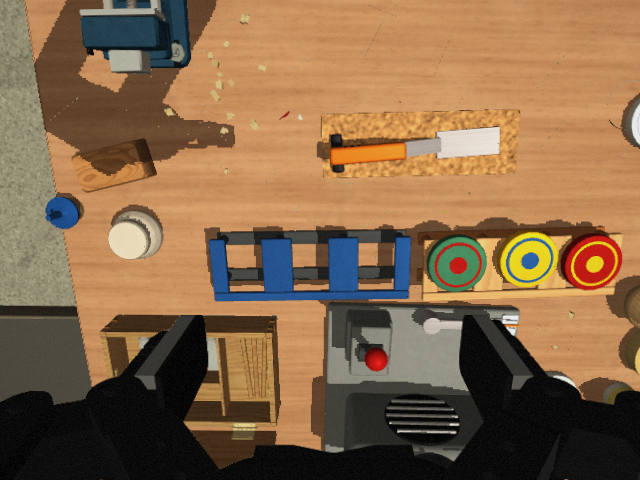

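w1 shows these pixels:

| Thing | Pixel |
|---|---|
| Green, yellow, red coasters | (321,265), (395,261), (460,264) |
| Blue rack | (80–280, 235–300) |
| Lifter on the mat, blade towards +y | (190–367, 125–165) |
| Tensioner pivot | (307,326) |
| Roller top | (376,356) |
| Red mark | (388,353) |
| Switch ball | (226,360) |

The white discs at (525,118) and (441,396), and the screwdriver, are decoys. Next I take closer views.

```bash
cat > meas.py <<'E'
from h import *
import pickle
np.set_printoptions(precision=4,suppress=True)
def hsv(im): return cv2.cvtColor(im,cv2.COLOR_BGR2HSV)
def rng(H,a,b): return cv2.inRange(H,np.array(a),np.array(b))
def comps(m,mn=30):
    n,l,s,c=cv2.connectedComponentsWithStats(m); return sorted([(s[i,4],c[i],s[i,:4],(l==i).astype(np.uint8)) for i in range(1,n) if s[i,4]>mn],key=lambda q:-q[0])
def wrect(c,m,z):
    k=max(cv2.findContours(m,cv2.RETR_EXTERNAL,cv2.CHAIN_APPROX_NONE)[0],key=len)[:,0]
    P=cast(c,k,z)[:,:2]; r=cv2.minAreaRect((P*1000).astype(np.float32)); return r
E
python3 - <<'E'
from meas import *
D={}
for n,p in dict(a=[.58,.06,.27],b=[.50,-.17,.30],c=[.40,-.02,.30],d=[.5,.10,.30]).items():
    ctrl.move_pose(p,down(np.pi)); ctrl.sleep(.3); D[n]=snap('wrist','v'+n)
pickle.dump(D,open('D.pkl','wb'))
for n,(c,im) in D.items():
    H=hsv(im)
    print(n)
    for nm,lo,hi,z in[('blue',(100,120,50),(125,255,255),.045),('orange',(5,180,120),(14,255,255),.049),('cork',(12,90,130),(22,220,255),.002),('yellow',(24,150,100),(34,255,255),.059),('green',(50,80,40),(85,255,255),.059),('red',(0,180,80),(3,255,255),.059)]:
        for a,ce,b,m in comps(rng(H,lo,hi),150)[:3]:
            r=wrect(c,m,z); print(' ',nm,a,ce.round(1),b,'rect',np.array(r[0]).round(1),np.array(r[1]).round(1),round(r[2],1))
E
python3 -c "
import cv2;im=cv2.imread('pics/va.png');b=cv2.imread('pics/vb.png')
cv2.imwrite('pics/va2.png',im)"
```

```text
a
  blue 10884 [ 97.8 193.3] [  0 136 211 101] rect [ 569.5 -147. ] [ 83.1 193.7] 1.0
  blue 624 [376.2 166.7] [341 133  71  71] rect [554.1  94.8] [59.6 59.1] 90.0
  blue 529 [376.5 168.7] [364 156  26  26] rect [553.9  95.1] [21.2 21.2] 1.0
  orange 1481 [113.1   6.1] [ 60   0 118  19] rect [ 429.8 -106.5] [91.3 12.8] 88.8
  cork 107365 [425.4 163.3] [129   0 511 469] rect [656.1 117.9] [535.6 503.1] 11.3
  cork 8687 [ 75.6 297.2] [  0 236 128 166] rect [ 722.4 -223.1] [195.2 123.2] 0.7
  cork 4291 [47.5 42.5] [16  0 64 85] rect [ 446.  -195.1] [51.2 69.8] 88.4
  yellow 2552 [376.3 167.9] [345 137  64  63] rect [552.2  93.8] [51.4 50.3] 90.0
  yellow 1847 [376.5 165.7] [333 124  88  87] rect [551.8  93.8] [71.  69.7] 89.9
  yellow 761 [476.4 171.8] [442 138  71  71] rect [556.4 176.6] [57.4 58.3] 0.2
  green 2451 [267.4 175.9] [236 145  63  63] rect [558.5   4.6] [50.7 50.4] 42.8
  green 1973 [269.5 171.9] [224 131  89  88] rect [557.7   5. ] [72.3 71.2] 89.7
  red 2358 [477.1 173.3] [447 143  61  62] rect [556.6 176.6] [50.  50.1] 0.2
  red 1818 [472.9 170. ] [432 128  88  89] rec
[... 2971 characters left out ...]
 [  0 304 106  98] rect [ 697.3 -224.4] [129.5 123.9] 0.3
  yellow 1796 [328.  251.2] [301 226  55  52] rect [552.6  93.5] [50.6 50. ] 89.9
  yellow 1241 [330.4 247.7] [290 214  77  73] rect [551.6  94.1] [70.  70.2] 24.0
  yellow 447 [415.4 252.6] [386 226  62  59] rect [556.7 176.2] [56.8 57.3] 47.2
  green 1769 [233.2 257.7] [206 232  55  52] rect [558.8   4.3] [50.3 51. ] 43.6
  green 1490 [236.4 252.3] [196 219  78  75] rect [557.5   5.6] [72.2 72.8] 84.6
  red 1693 [416.4 255.7] [390 231  54  51] rect [557.3 176.4] [50.1 49.4] 89.9
  red 1315 [414.3 250.7] [377 218  78  73] rect [555.7 175.6] [71.5 71.8] 53.7
  red 525 [233.8 256.3] [203 229  62  59] rect [559.    4.6] [57.9 57.6] 89.8
```

View pics/va2.png

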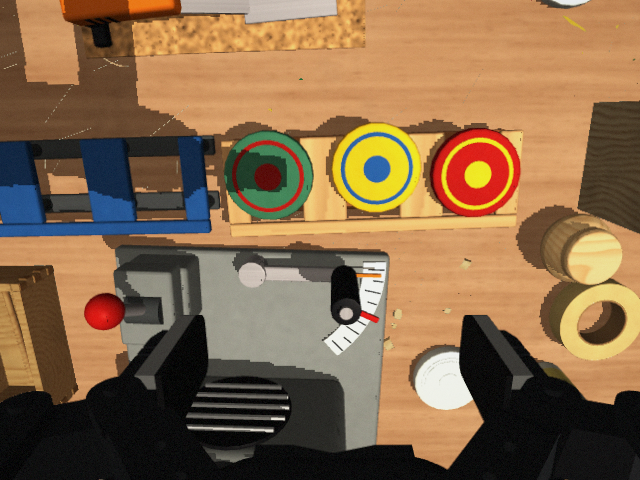

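View pics/vb.png

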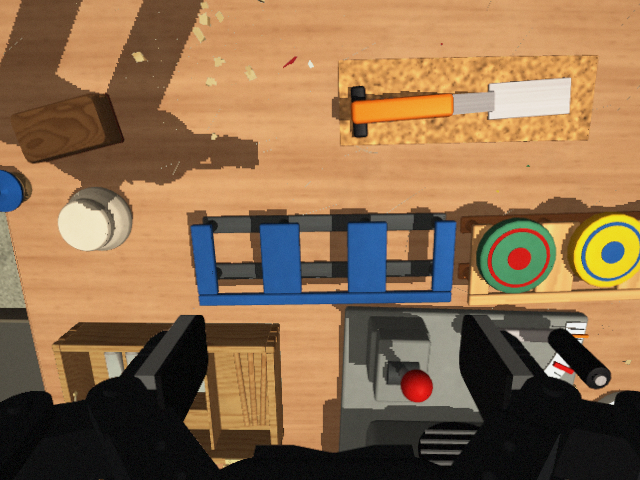

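View pics/vd.png

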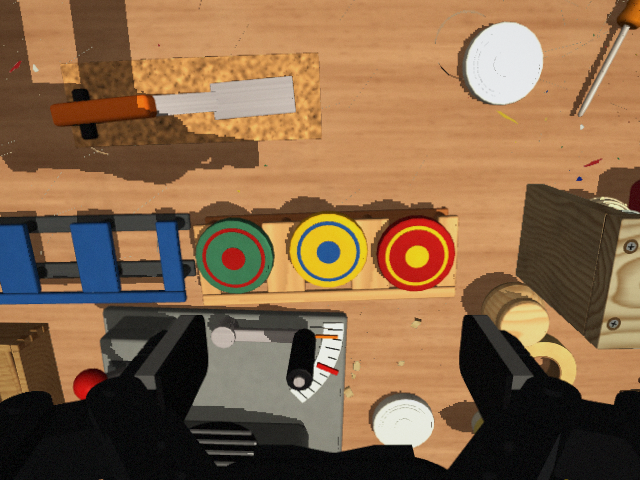

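va shows the pivot at (252,273), the pointer at (371,275), the roller top at (346,314), the red mark at (368,318) and the switch ball at (104,312). vb and vd show the same things from the sides. The close view confirms all three coasters, the rack and the blade with its orange handle. Next I compute the remaining points.

```bash
python3 - <<'E'
from meas import *
D=pickle.load(open('D.pkl','rb')); a,b,d=D['a'][0],D['b'][0],D['d'][0]
def small(n,lo,hi,box):
    x,y,w,h=box; m=rng(hsv(D[n][1][y:y+h,x:x+w]),lo,hi); q=comps(m,5)[0]
    ks=np.argwhere(q[3])[:,::-1]+[x,y]; return q[1]+[x,y],ks
ma,_=small('a',(0,180,80),(4,255,255),(340,290,60,50)); md,_=small('d',(0,180,80),(4,255,255),(305,350,50,40))
pa,_=small('a',(8,150,120),(20,255,255),(350,262,40,25)); pd,_=small('d',(8,150,120),(20,255,255),(310,325,40,25))
print('mark',ma,md,tri(a,ma,d,md)); print('pointer',pa,pd,tri(a,pa,d,pd))
print('pivot',tri(a,(252,273),d,(223,337)),'roller',tri(a,(346,314),d,(299,381)),cast(a,[(346,314)],.113),cast(d,[(299,381)],.113))
_,k=small('a',(0,180,80),(4,255,255),(340,290,60,50)); print('mark ends',cast(a,k[[k[:,0].argmin(),k[:,0].argmax()]],.03))
print('switch',tri(a,(103.3,312.4),b,(416.6,386.6)))
print('Vrack a',cast(a,[(232,236),(515,226),(522,131),(223,141)],.045)); print('d',cast(d,[(203,306),(455,295),(457,216),(195,222)],.045))
print('base front',cast(a,[(118,246),(388,250)],.016),'blower top front', cast(a,[(215,378),(344,378)],.12))
for n in 'bcd':
    c,im=D[n]; H=hsv(im)
    for q in comps(rng(H,(0,0,130),(179,45,255)),1500)[:3]: r=wrect(c,q[3],.005); print(n,'blade',q[1],np.round(r[0],1),np.round(r[1],1),round(r[2],1))
print('mat b',cast(b,[(339,60),(597,56),(588,139),(341,147)],.002)); print('mat d',cast(d,[(63,64),(321,53),(321,138),(76,147)],.002))
E
```

```text
mark [369.0686 316.4804] [327.2059 368.3431] [0.7013 0.0925 0.0241]
pointer [367.8378 275.0135] [326.2545 336.5273] [0.654  0.0907 0.0354]
pivot [ 0.646  -0.0143  0.0507] roller [0.6565 0.0678 0.1113] [[0.6558 0.068  0.113 ]] [[0.6551 0.0678 0.113 ]]
mark ends [[0.6967 0.0842 0.03  ]
 [0.7011 0.1019 0.03  ]]
switch [ 0.6404 -0.1019  0.1422]
Vrack a [[ 0.613  -0.0315  0.045 ]
 [ 0.6044  0.2192  0.045 ]
 [ 0.5226  0.2157  0.045 ]
 [ 0.5306 -0.0334  0.045 ]]
d [[ 0.6143 -0.0332  0.045 ]
 [ 0.6028  0.2201  0.045 ]
 [ 0.5217  0.2156  0.045 ]
 [ 0.527  -0.033   0.045 ]]
base front [[ 0.6311 -0.1506  0.016 ]
 [ 0.6357  0.1111  0.016 ]] blower top front [[ 0.7078 -0.035   0.12  ]
 [ 0.7077  0.0666  0.12  ]]
b blade [413.5197 370.3192] [706.3 -75.3] [162.8 128. ] 88.5
b blade [517.8257  98.872 ] [414.9   3.2] [ 33.2 113.8] 4.6
c blade [338.9559 426.4461] [695.7  -7.3] [159.9  76.6] 76.4
c blade [609.7649 170.6903] [385.1 259.4] [73.6 64.5] 11.0
c blade [359.0077 200.642 ] [415.2  -3.8] [ 33.2 128. ] 4.8
d blade [275.882  379.1341] [737.3  19.3] [178.2 182.6] 87.8
d blade [503.8036  62.8619] [382.7 261.3] [73.7 72.9] 4.4
d blade [234.5605  98.7734] [415.7  -7.3] [ 33.5 135.9] 4.9
mat b [[ 0.3799 -0.1641  0.002 ]
 [ 0.3738  0.0834  0.002 ]
 [ 0.4519  0.0868  0.002 ]
 [ 0.4611 -0.1617  0.002 ]]
mat d [[ 0.3802 -0.1619  0.002 ]
 [ 0.3732  0.0872  0.002 ]
 [ 0.452   0.0864  0.002 ]
 [ 0.459  -0.1617  0.002 ]]
```

```bash
python3 - <<'E'
from h import *
q=down(np.pi)
ctrl.move_pose([.60,.068,.20],q); ctrl.close(60)
ctrl.move_linear([.613,.068,.20]); ctrl.move_linear([.613,.068,.094],feed=.08)
ctrl.sleep(.2); f0=ctrl.get_state()['wrist_force']
hit=ctrl.move_linear([.6648,.072,.094],feed=.025,until_force=12)
s=ctrl.get_state(); print(hit,s['ee_pos'],s['wrist_force']-f0,s['t'])
ims=[snap('side')[1][210:310,190:330],snap('scene')[1][230:300,230:330]]
w=snap('wrist','wp')[1]
o=np.zeros((600,800,3),np.uint8)
o[:286,:400]=cv2.resize(ims[0],(400,286),interpolation=cv2.INTER_CUBIC); o[:280,400:]=cv2.resize(ims[1],(400,280),interpolation=cv2.INTER_CUBIC)
o[300:600,:400]=cv2.resize(w,(400,300))
cv2.imwrite('pics/push1.png',o)
E
```

```text
False [0.66472214 0.07207536 0.09399751] [-2.31906315  0.45339945 -1.23523   ] 14.325
```

View pics/push1.png

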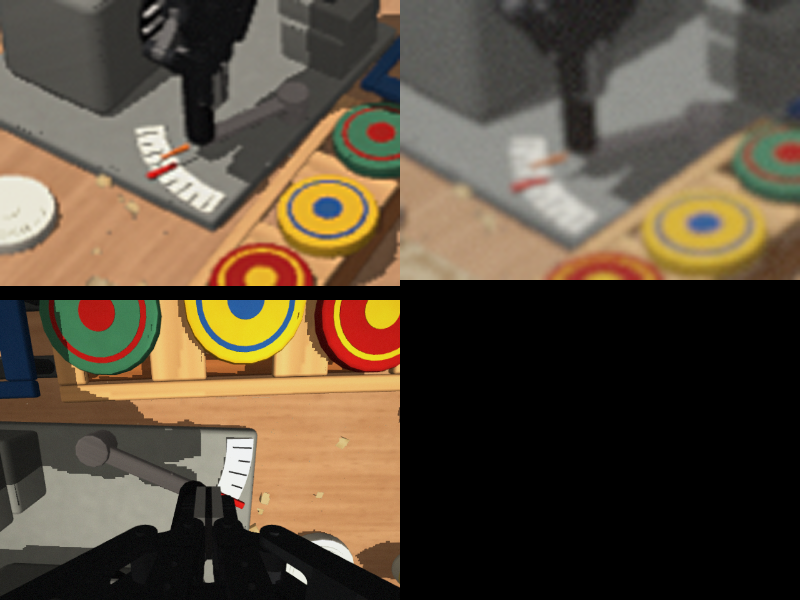

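The push picture shows the orange pointer at crop (165,153), just short of or past the red mark at (160,172). I measure both.

```bash
python3 - <<'E'
from meas import *
S={}
for n,x,y,w,h in(('side',230,245,45,35),('scene',250,260,35,25)):
    c,im=snap(n); H=hsv(im[y:y+h,x:x+w])
    for nm,lo,hi in(('mark',(0,150,90),(4,255,255)),('ptr',(7,130,100),(18,255,255))):
        for q in comps(rng(H,lo,hi),6)[:2]:
            P=np.argwhere(q[3])[:,::-1]+[x,y]; vx=cv2.fitLine(P.astype(np.float32),cv2.DIST_L2,0,.01,.01).ravel()
            t=(P-vx[2:])@vx[:2]; e=np.array([vx[2:]+vx[:2]*t.min(),vx[2:]+vx[:2]*t.max()])
            print(n,nm,q[0],q[1]+[x,y],'ends',e.round(1).tolist(),cast(c,e,.030)[:,:2].tolist()); S.setdefault((n,nm),(c,q[1]+[x,y],e))
for nm in('mark','ptr'):
    try: print(nm,'tri',tri(*S['side',nm][:2],*S['scene',nm][:2]),[tri(S['side',nm][0],S['side',nm][2][i],S['scene',nm][0],S['scene',nm][2][i]) for i in(0,1)])
    except Exception as ex: print(ex)
E
```

```text
side mark 16 [245.75  269.375] ends [[242.0, 270.9], [250.2, 267.5]] [[0.702166456571804, 0.1091707654262355], [0.6928252359257201, 0.09115702631471245]]
side ptr 13 [251.2308 262.4615] ends [[247.1, 264.2], [255.0, 260.9]] [[0.7047280517459671, 0.0861559666996422], [0.6958611135660077, 0.06847871303148956]]
('scene', 'mark')
('scene', 'ptr')
```

The pointer comes out at about 0.42 rad and the mark at about 0.41 rad from the pivot (both include the blower yaw). I hold here, then at small offsets either side to cover measurement error, and release.

```bash
python3 - <<'E'
from meas import *
ctrl.sleep(1.2)
ctrl.move_linear([.662,.072,.094],feed=.02); ctrl.sleep(1.1)
ctrl.move_linear([.6675,.072,.094],feed=.02); ctrl.sleep(1.1)
ctrl.move_linear([.610,.070,.094],feed=.06); ctrl.sleep(.5)
ctrl.move_linear([.600,.068,.27],feed=.2); ctrl.open_gripper()
ctrl.move_pose([.41,-.02,.30],down(np.pi/2)); ctrl.sleep(.3)
c,im=snap('wrist','l1'); H=hsv(im)
for nm,m,z in(('orange',rng(H,(4,170,90),(14,255,255)),.049),('blade',rng(H,(0,0,130),(179,45,255)),.005)):
    for q in comps(m,900)[:2]: r=wrect(c,q[3],z); print(nm,q[0],q[1],np.round(r[0],1),np.round(r[1],1),round(r[2],1))
cs,s=snap('side'); cv2.imwrite('pics/chk.png',np.hstack([cv2.resize(im,(440,330)),cv2.resize(s[190:330,180:330],(353,330))]))
print(ctrl.get_state()['t'])
E
```

```text
orange 1758 [293.4898 288.3936] [ 372.1 -115.9] [93.4 22. ] 86.9
blade 15109 [ 54.4096 174.044 ] [100.1   0.8] [311.7 116.3] 88.4
blade 7941 [608.1107 188.3978] [681.9 -26.8] [ 92.8 160.8] 11.2
23.7167
```

View pics/chk.png

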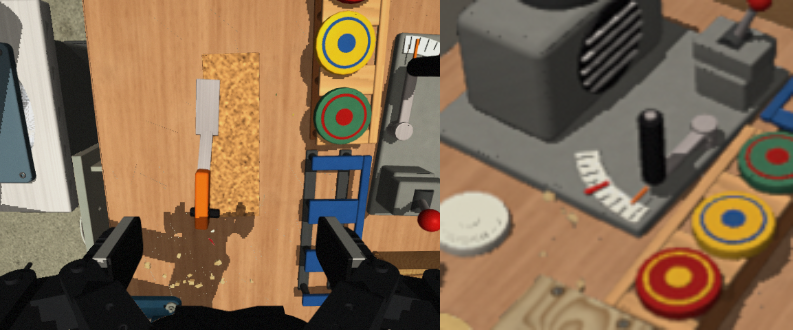

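The lifter has been knocked aside, to about x=0.372 and yaw 87°. The tensioner is back at rest, with its pointer away from the mark. I grasp the lifter at its new pose and touch the bare table to calibrate its height.

```bash
python3 - <<'E'
from meas import *
ctrl.move_pose([.36,-.06,.28],down(np.pi/2)); ctrl.sleep(.3)
c,im=snap('wrist'); H=hsv(im)
q=comps(rng(H,(4,170,90),(14,255,255)),900)[0]; r=wrect(c,q[3],.048); h=np.array(r[0]); print('handle',h,r[1:])
m=rng(H,(0,0,120),(179,60,255)); 
for b in comps(m,500)[:8]:
    rb=wrect(c,b[3],.005)
    if 300<rb[0][0]<420 and -40<rb[0][1]<60: print('blade',b[0],rb)
yaw=np.radians(r[2] if r[1][0]>r[1][1] else r[2]+90); print('yaw',np.degrees(yaw))
g=(h+15*np.array([np.cos(yaw),np.sin(yaw)]))/1000
Q=down(yaw)
ctrl.move_pose([*g,.12],Q); ctrl.move_linear([*g,.0175],feed=.08)
ctrl.close(100); s=ctrl.get_state(); print('grip',s['grip_width'],s['finger_force'],s['ee_pos'])
ctrl.move_linear([*g,.06],feed=.08); ctrl.sleep(.2)
p=[.325,-.10]; ctrl.move_pose([*p,.06],down(np.pi/2)); ctrl.sleep(.3)
ctrl.move_linear([*p,.024],feed=.05); ctrl.sleep(.2)
print(ctrl.move_linear([*p,.008],feed=.008,until_force=1.5)); s=ctrl.get_state(); print('touch',s['ee_pos'],s['wrist_force'],s['ft_torque'])
ctrl.move_linear([*p,.06],feed=.08); ctrl.sleep(.3); snap('wrist','l2'); print(ctrl.get_state()['t'])
E
```

```text
handle [ 370.7699 -116.9181] ((91.86109924316406, 20.25457000732422), 87.5180892944336)
blade 4179 ((378.02545166015625, -14.8992919921875), (130.9278106689453, 33.631954193115234), 87.79979705810547)
yaw 87.5180892944336
grip 0.018763841546010098 97.29949507629499 [ 0.372  -0.1021  0.0179]
True
touch [ 0.325  -0.0999  0.0168] [2.3113 0.2851 2.8038] [-0.0794 -0.1023  0.0527]
31.825
```

View pics/l2.png

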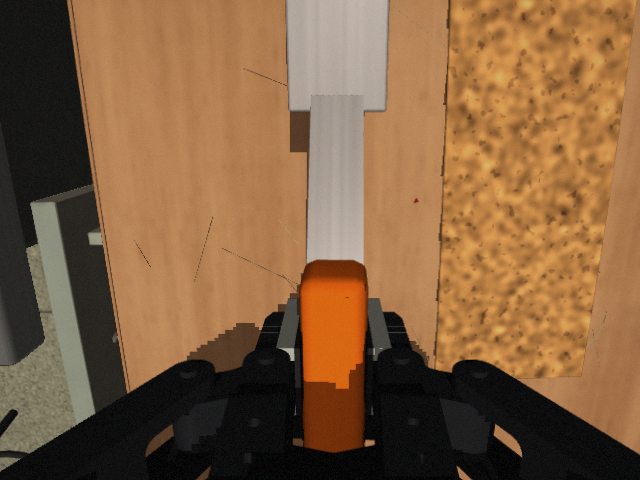

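l2 shows the lifter gripped straight, with the blade's rear shoulders at about (290,110) and (386,110). I measure its offset in the grip and then carry the green coaster first.

```bash
cat >> h.py <<'E'
ZO=.0169; VY=.035; BY=.016
V=dict(green=(.5558,.0065),yellow=(.5500,.0925),red=(.5525,.1762))   # blade origin for pick-up
C=dict(green=(.559,.005),yellow=(.5528,.0937),red=(.557,.1764))      # coaster centres
B=dict(green=(.5565,-.0951),yellow=(.5578,-.1791),red=(.5591,-.2631)) # blue slots
def lif(x,y,z,yaw,d,lat=0.):  # TCP for a lifter origin; lat: origin's offset along lifter y from TCP line
    return [x-d*np.cos(yaw)+lat*np.sin(yaw), y-d*np.sin(yaw)-lat*np.cos(yaw), z+ZO]
E
python3 - <<'E'
from meas import *
c=cam('wrist'); s=ctrl.get_state(); print(s['ee_pos'])
zb=s['ee_pos'][2]-ZO
print('shoulders',cast(c,[(290,109),(386,109)],zb+.003),'blade top edge',cast(c,[(287,5),(388,5)],zb+.003),'neck',cast(c,[(309,200),(362,200)],zb+.018),'handle front',cast(c,[(334,261)],zb+.047))
im=cv2.imread('pics/l2.png'); g=cv2.cvtColor(im,cv2.COLOR_BGR2GRAY).astype(int)
# shoulder row: brightness step in columns just inside the blade, outside the neck
for col in(297,303,370,378): print(col,np.argmin(np.diff(g[90:130,col]))+90,end=' ')
print([ctrl.ik(lif(*p,.1,y,.115),down(y)) is not None for p,y in [(V['green'],VY),(V['red'],VY),(B['red'],BY)]])
E
```

```text
[ 0.3248 -0.0999  0.0597]
shoulders [[ 0.3104 -0.0262  0.0458]
 [ 0.3438 -0.0263  0.0458]] blade top edge [[0.3103 0.0067 0.0458]
 [0.3435 0.0067 0.0458]] neck [[ 0.3174 -0.0554  0.0608]
 [ 0.335  -0.0555  0.0608]] handle front [[ 0.3257 -0.0669  0.0898]]
297 110 303 110 370 109 378 109 [True, True, True]
```

```bash
cat >> h.py <<'E'
DD,LAT=.114,-.0015
def go(x,y,z,yaw,feed=.1,guard=None):
    return ctrl.move_linear(lif(x,y,z,yaw,DD,LAT),rot=down(yaw),feed=feed,until_force=guard)
def pick(n,zi=.0393):
    x,y=V[n]; u=np.array([np.cos(VY),np.sin(VY)]); a=np.array([x,y])-.11*u
    ctrl.move_pose(lif(*a,.09,VY,DD,LAT),down(VY)); go(*a,zi,VY,.08); ctrl.sleep(.3)
    f0=ctrl.get_state()['wrist_force']
    hit=go(x,y,zi,VY,.04,5); ctrl.sleep(.2); s=ctrl.get_state(); print(n,'in',hit,s['ee_pos'],s['wrist_force']-f0)
    return hit,f0
def place(n,off):  # off: coaster centre minus blade origin, lifter frame
    x,y=B[n]; u=np.array([np.cos(BY),np.sin(BY)]); v=np.array([-u[1],u[0]]); o=np.array([x,y])-off[0]*u-off[1]*v
    go(*(o-.045*u),.10,BY,.12); go(*o,.10,BY,.06); ctrl.sleep(.2); f0=ctrl.get_state()['wrist_force']
    go(*o,.050,BY,.06); go(*o,.0393,BY,.02); ctrl.sleep(.3); s=ctrl.get_state(); print('down',s['ee_pos'],s['wrist_force']-f0)
    hit=go(*(o-.115*u),.0393,BY,.05,5); print('out',hit,ctrl.get_state()['t']); go(*(o-.115*u),.09,BY,.1)
E
python3 - <<'E'
from h import *
np.set_printoptions(precision=4,suppress=True)
hit,f0=pick('green')
if not hit:
    x,y=V['green']; go(x,y,.055,VY,.02); ctrl.sleep(.3); print(ctrl.get_state()['wrist_force']-f0)
im=snap('side')[1]; w=snap('wrist')[1]
o=np.zeros((480,800,3),np.uint8); o[:,:480]=cv2.resize(im[170:350,230:410],(480,480)); o[:240,480:]=cv2.resize(w,(320,240)); cv2.imwrite('pics/g1.png',o)
print(ctrl.get_state()['t'])
E
```

```text
green in False [0.4418 0.004  0.0562] [-0.8783  0.5262  0.1149]
[-0.2499  0.2224  0.1437]
38.9417
```

View pics/g1.png

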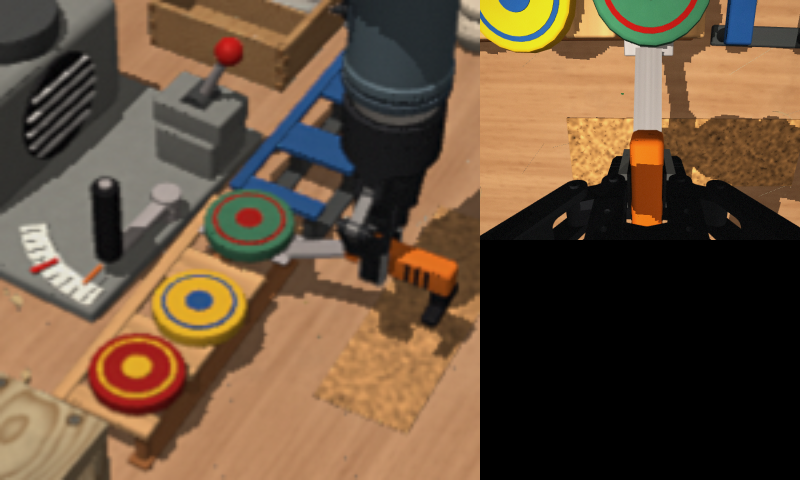

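g1 shows the green coaster level on the blade and raised. I carry it to the blue rack.

```bash
python3 - <<'E'
from meas import *
x,y=V['green']
c,im=snap('side'); H=hsv(im[235:275,305:350]); 
for q in comps(rng(H,(0,150,80),(5,255,255)),8)[:3]: print(q[0],q[1]+[305,235],cast(c,[q[1]+[305,235]],.072))
go(x,y,.10,VY,.06); u=np.array([np.cos(VY),np.sin(VY)]); go(*(np.array([x,y])-.045*u),.10,VY,.08)
place('green',(.003,-.0015)); ctrl.sleep(.2)
s=ctrl.get_state()
c,im=snap('wrist','g2'); print(s['ee_pos'],cast(c,[(320,100)],.059))
c,im=snap('side'); cv2.imwrite('pics/g3.png',cv2.resize(im[150:350,230:450],(660,600)))
E
```

```text
57 [321.4035 254.4211] [[0.5583 0.0134 0.072 ]]
52 [322.9231 251.0385] [[0.5608 0.0025 0.072 ]]
down [ 0.4395 -0.094   0.0563] [ 0.0153  1.993  -0.204 ]
out False 47.075
[ 0.324  -0.0955  0.1063] [[ 0.4026 -0.0892  0.059 ]]
```

View pics/g3.png

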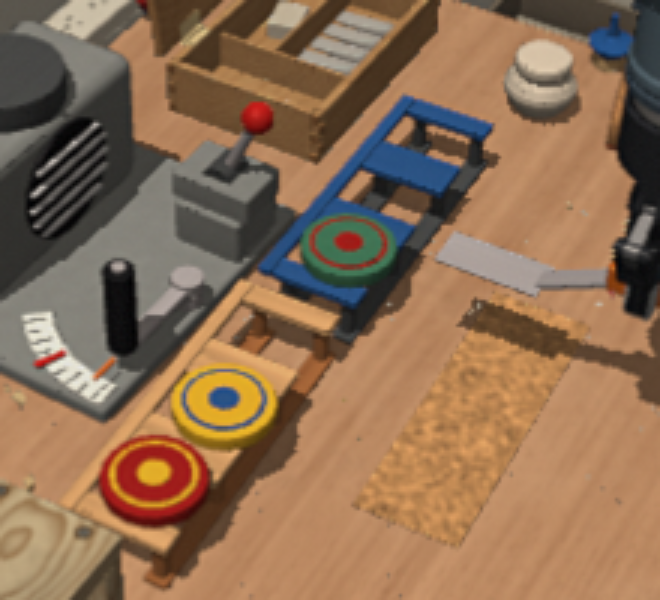

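g3 shows the green coaster flat on the blue rack over its slot, with its dot at crop (349,242), and the blade free. I do the yellow coaster next.

```bash
python3 - <<'E'
from meas import *
print('green',cast(cam('side'),[(346.3,230.7)],.059),B['green'])
n='yellow'; hit,f0=pick(n)
if not hit:
    x,y=V[n]; go(x,y,.055,VY,.02); ctrl.sleep(.2); snap('side','y0'); go(x,y,.10,VY,.06); u=np.array([np.cos(VY),np.sin(VY)]); go(*(np.array([x,y])-.045*u),.10,VY,.08)
    place(n,(.003,-.0008))
    c,im=snap('side'); 
    a=cv2.imread('pics/y0.png'); cv2.imwrite('pics/y3.png',np.hstack([cv2.resize(a[180:340,230:410],(400,356)),cv2.resize(im[150:310,250:430],(400,356))]))
print(ctrl.get_state()['t'])
E
```

```text
green [[ 0.5558 -0.0958  0.059 ]] (0.5565, -0.0951)
yellow in False [0.436  0.09   0.0562] [ 0.005  -0.6113 -0.3104]
down [ 0.4408 -0.1787  0.0563] [ 0.4673 -0.3516  0.5209]
out False 63.6667
64.375
```

View pics/y3.png

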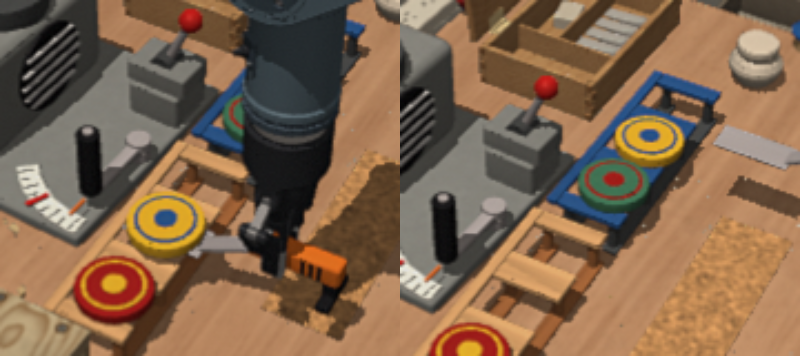

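```bash
python3 - <<'E'
from meas import *
n='red'; hit,f0=pick(n)
if not hit:
    x,y=V[n]; go(x,y,.055,VY,.02); ctrl.sleep(.2); snap('side','r0'); go(x,y,.10,VY,.06); u=np.array([np.cos(VY),np.sin(VY)]); go(*(np.array([x,y])-.045*u),.10,VY,.08)
    place(n,(.0045,.0002)); ctrl.sleep(.3)
    c,im=snap('side'); x0,y0=320,165; H=hsv(im[y0:y0+80,x0:x0+80])
    for nm,lo,hi in(('gdot',(0,150,80),(5,255,255)),('ydot',(100,120,50),(125,255,255)),('rdot',(22,120,100),(34,255,255))):
        for q in comps(rng(H,lo,hi),8)[:4]: print(nm,q[0],q[1]+[x0,y0],q[2],cast(c,[q[1]+[x0,y0]],.059)[0])
    cv2.imwrite('pics/r3.png',cv2.resize(im[140:320,240:440],(667,600)))
print(B,ctrl.get_state()['t'])
E
```

```text
red in False [0.4384 0.1737 0.0562] [-1.0602 -0.1043  0.5985]
down [ 0.4407 -0.2638  0.0563] [-0.4014 -1.3569  1.6512]
out False 81.975
gdot 116 [375.2155 198.8707] [42 25 30 15] [ 0.5514 -0.2353  0.059 ]
gdot 102 [377.2059 191.5784] [48 21 20 12] [ 0.56   -0.2639  0.059 ]
gdot 42 [345.8095 230.    ] [22 62  9  7] [ 0.558  -0.0973  0.059 ]
gdot 24 [337.5417 233.5417] [13 60 14 15] [ 0.5682 -0.0769  0.059 ]
ydot 442 [340.3778 217.0271] [ 0 17 50 63] [ 0.5907 -0.1314  0.059 ]
ydot 35 [363.7714 227.9143] [40 60  9  8] [ 0.5262 -0.1249  0.059 ]
ydot 32 [379.1562 207.4688] [55 40  9  7] [ 0.5286 -0.2103  0.059 ]
ydot 26 [362.     210.3846] [39 44  7  4] [ 0.5586 -0.1793  0.059 ]
{'green': (0.5565, -0.0951), 'yellow': (0.5578, -0.1791), 'red': (0.5591, -0.2631)} 82.9833
```

View pics/r3.png

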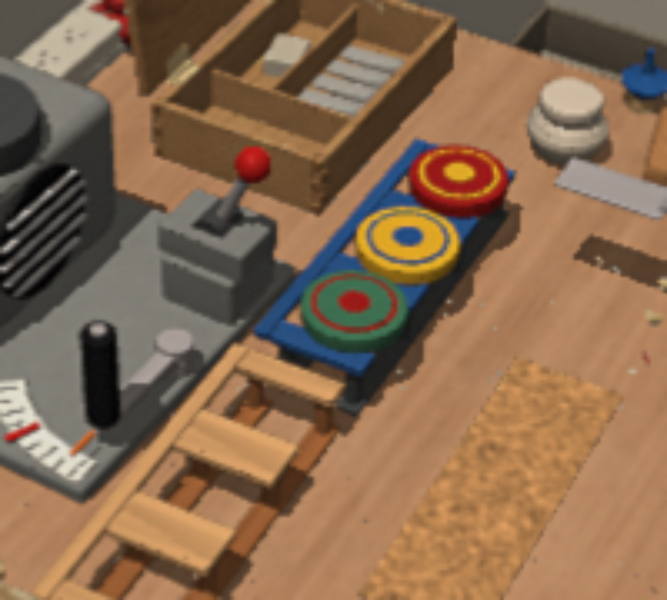

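All three coasters lie flat on the blue rack, each within about 3 mm of its slot middle. Now the lifter goes back to its mat.

```bash
python3 - <<'E'
from meas import *
my=np.radians(91.7); o=np.array([.4164,-.0383])+.066*np.array([np.cos(my),np.sin(my)])
p=ctrl.get_state()['ee_pos']; ctrl.move_linear([p[0],p[1],.2],feed=.12)
ctrl.move_pose(lif(*o,.12,my,DD,LAT),down(my)); go(*o,.012,my,.08); ctrl.sleep(.3)
print(go(*o,-.003,my,.01,2.0),ctrl.get_state()['ee_pos'])
ctrl.open_gripper(); ctrl.sleep(.2); p=ctrl.get_state()['ee_pos']; ctrl.move_linear([p[0],p[1],.2],feed=.08)
ctrl.move_pose([.44,-.04,.33],down(np.pi)); ctrl.sleep(.3)
c,im=snap('wrist','f1'); H=hsv(im)
q=comps(rng(H,(4,170,90),(14,255,255)),900)[0]; r=wrect(c,q[3],.049); print('handle',r)
for b in comps(rng(H,(0,0,120),(179,60,255)),500)[:8]:
    rb=wrect(c,b[3],.005)
    if 300<rb[0][0]<480 and -60<rb[0][1]<80: print('blade',b[0],rb)
for nm,lo,hi in(('yellow',(24,150,100),(34,255,255)),('green',(50,80,40),(85,255,255)),('red',(0,180,80),(3,255,255))):
    for q in comps(rng(H,lo,hi),150)[:3]: rr=wrect(c,q[3],.059); print(nm,q[0],np.round(rr[0],1),np.round(rr[1],1))
print(ctrl.get_state()['t'])
E
```

```text
True [ 0.4164 -0.0862  0.0187]
handle ((416.3476257324219, -103.499755859375), (21.87407684326172, 89.16293334960938), 1.6486551761627197)
blade 3087 ((414.5940856933594, 3.052715301513672), (33.34754943847656, 125.83057403564453), 1.5923901796340942)
yellow 1035 [ 555.3 -176.6] [50.1 46.5]
yellow 818 [ 554.1 -175.7] [70.1 64.7]
yellow 243 [ 559.4 -265.1] [19.1 18.9]
green 1384 [557.1 -95.3] [50.4 50. ]
green 1208 [555.3 -95.5] [72.2 72.7]
red 1270 [ 559.  -264.1] [48.9 50.2]
red 984 [ 557.5 -262.4] [71.1 72.1]
red 546 [ 711.  -117.2] [29.9 34.9]
92.625
```

View pics/f1.png

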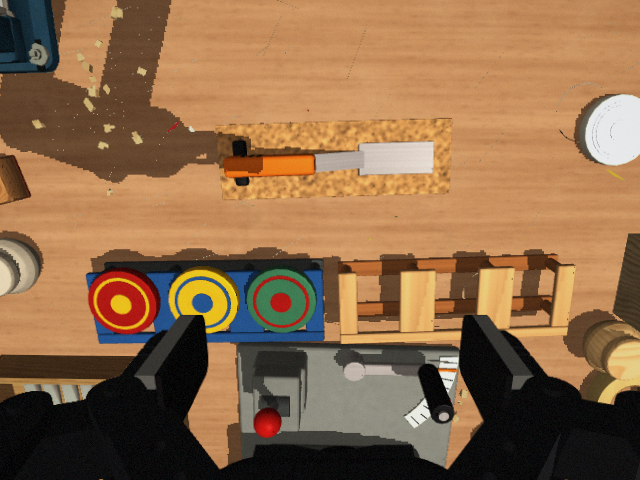

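f1 shows the lifter centred on its mat (middle within about 2 mm, angle matching) and the coasters centred. Next is the switch, with its ball at (0.640, -0.102, 0.142).

```bash
python3 - <<'E'
from meas import *
q=down(np.pi)
ctrl.move_pose([.585,-.102,.26],q); ctrl.close(40); ctrl.move_linear([.585,-.102,.132],feed=.1); ctrl.sleep(.2)
f0=ctrl.get_state()['wrist_force']
hit=ctrl.move_linear([.688,-.103,.132],feed=.03,until_force=14); s=ctrl.get_state(); print(hit,s['ee_pos'],s['wrist_force']-f0)
ctrl.move_linear([.600,-.102,.132],feed=.1); ctrl.move_linear([.585,-.102,.30],feed=.15)
ctrl.move_pose([.42,-.10,.36],q); ctrl.sleep(.3)
a,ia=snap('side'); c,ic=snap('wrist'); U=[]
for im,(x,y,w,h) in((ia,(290,160,60,50)),(ic,(150,300,200,150))):
    qq=comps(rng(hsv(im[y:y+h,x:x+w]),(0,170,70),(4,255,255)),15)[0]; U.append(qq[1]+[x,y]); print(qq[0],U[-1])
print('tip',tri(a,U[0],c,U[1]),ctrl.get_state()['t'])
cv2.imwrite('pics/s1.png',np.hstack([cv2.resize(ia[140:320,240:440],(400,360)),cv2.resize(ic,(400,360))]))
E
```

```text
True [ 0.6774 -0.1026  0.1309] [-1.5979  1.2137  0.6574]
68 [293.1324 180.4853]
790 [188.7013 313.9076]
tip [ 0.7084 -0.2781 -0.0218] 101.8667
```

View pics/s1.png

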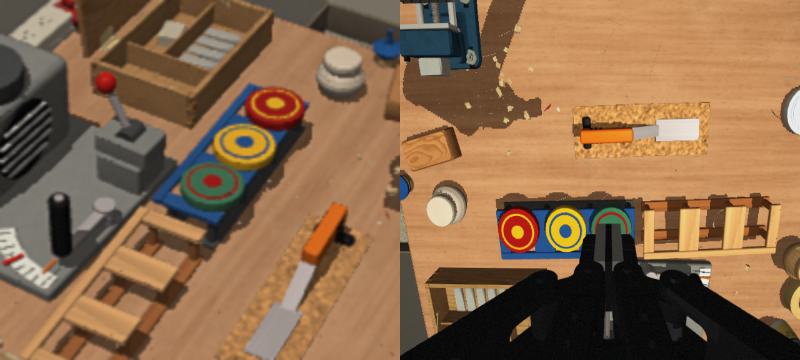

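```bash
python3 - <<'E'
from meas import *
c=cam('side')
print('off',proj(c,[[.6404,-.1019,.1422]]))
for th in(0,.7,.8,.9,1.0): a=th-.5; print(th,proj(c,[[.674+.07*np.sin(a),-.1025,.0808+.07*np.cos(a)]]).round(1))
s=ctrl.get_state(); q=down(np.pi)
ctrl.open_gripper(); ctrl.move_pose([.50,-.05,.33],q); ctrl.sleep(.3); c2,im=snap('wrist'); 
for k in comps(rng(hsv(im),(0,170,70),(4,255,255)),15)[:5]: print(k[0],k[1],cast(c2,[k[1]],.142),cast(c2,[k[1]],.059))
print(tri(c,(293.1,180.5),c2,(247,429)))
E
```

```text
off [[315.9015 188.3876]]
0 [[316.  188.2]]
0.7 [[298.  179.2]]
0.8 [[295.4 178.9]]
0.9 [[293.  178.8]]
1.0 [[290.7 179.1]]
1461 [123.6235 248.4921] [[ 0.5323 -0.2212  0.142 ]] [[ 0.5586 -0.2638  0.059 ]]
1278 [130.3412 244.5336] [[ 0.5289 -0.2152  0.142 ]] [[ 0.5544 -0.2563  0.059 ]]
578 [276.9481 422.4066] [[ 0.7006 -0.1036  0.142 ]] [[ 0.7691 -0.1167  0.059 ]]
476 [289.5735 244.3256] [[ 0.529  -0.0863  0.142 ]] [[ 0.5545 -0.0952  0.059 ]]
344 [289.1453 246.3459] [[ 0.5307 -0.0867  0.142 ]] [[ 0.5566 -0.0957  0.059 ]]
[ 0.7265 -0.1375  0.1133]
```

The lever estimates at about 0.9 rad. I give it one firmer push to be sure it reaches the stop.

```bash
python3 - <<'E'
from meas import *
q=down(np.pi)
ctrl.move_pose([.585,-.102,.26],q); ctrl.close(40); ctrl.move_linear([.60,-.102,.132],feed=.1); ctrl.move_linear([.66,-.102,.132],feed=.08); ctrl.sleep(.2)
for x in(.672,.676,.680,.684,.688):
    hit=ctrl.move_linear([x,-.103,.132],feed=.02,until_force=25); ctrl.sleep(.15); s=ctrl.get_state(); print(hit,s['ee_pos'],s['wrist_force'])
    if hit or abs(s['wrist_force'][0])>22: break
ctrl.move_linear([.600,-.102,.132],feed=.1); ctrl.move_linear([.585,-.102,.30],feed=.15)
ctrl.open_gripper(); ctrl.move_pose([.50,-.05,.33],q); ctrl.sleep(.3); c2,im=snap('wrist','s2'); H=hsv(im)
for k in comps(rng(H,(0,170,70),(4,255,255)),300)[:3]: print(k[0],k[1],cast(c2,[k[1]],.142))
r=wrect(c2,comps(rng(H,(4,170,90),(14,255,255)),900)[0][3],.049); print('handle',r,ctrl.get_state()['t'])
E
```

```text
False [ 0.6719 -0.103   0.132 ] [ 0.4601  0.4872 -0.3679]
False [ 0.6759 -0.103   0.1319] [-1.1123 -0.5716 -0.3048]
False [ 0.6779 -0.103   0.1319] [-7.1591  0.3746  4.2741]
False [ 0.6782 -0.1029  0.1317] [-18.9735  -0.2169  10.2336]
False [ 0.6786 -0.1029  0.1317] [-30.4178  -0.4542  15.7517]
1471 [122.3997 248.7831] [[ 0.5323 -0.2209  0.142 ]]
1286 [129.318  245.0809] [[ 0.5292 -0.2148  0.142 ]]
590 [276.2644 423.6271] [[ 0.7006 -0.1034  0.142 ]]
handle ((417.5788879394531, -103.75228881835938), (20.78852081298828, 89.12384033203125), 1.2349437475204468) 114.1917
```

```bash
python3 - <<'E'
from plant import ctrl
print(ctrl.close_job())
E
```

```text
the job is handed in; nothing more can be done
None
```

The job is handed in at about 114 s: tensioner tested and back at rest, all three coasters centred over slots on the blue rack, lifter back along its mat, and the blower lever pushed to its stop; no verdict was returned.

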